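# Unlock the tube carrier and hold it up off the incubator's heating plate

### The arm

A 6-joint arm with a two-finger parallel gripper is mounted at the origin on a cart in front of the work surface, level with it; the furniture and walls round the work are solid. World frame = base frame: x ahead of the robot, y to its left, z up, the work surface at z = 0. Lengths are in mm, angles in degrees, forces in N, time in s.
With the tool pointing down it reaches from about 300 to 850 mm from the base axis. Payload 4.2 kg.
Tool frame: the origin (TCP) lies on the mounting face of the last link; the fingertips stand 191 mm ahead of it and the grasp point (between the pads) lies 172 mm ahead of it; z points along the fingers, y is the direction in which the jaws open and shut (so a half turn about z gives the same grasp; the last joint's range is limited). The gripper opens to 91 mm and grips with 3 to 60 N. Pads are 32 mm wide; open, the fingers measure 118 mm over their backs; the gripper's body (76 mm by 178 mm) begins 60 mm behind the grasp point.
Start: joints at [70.588, 18.312, 89.639, -0, 72.044, -1.146], TCP at [180.217, 546.026, 404.776] pointing down, gripper open.
Joint ranges: [-177.97, 177.97], [-48.28, 115.42], [12.27, 149.76], [-77.06, 257.06], [2.81, 150.46], [-146.56, 146.56]. Speed limits (degrees/s): [147.25, 147.25, 180, 180, 180, 180].

### API

Orientations are given as [roll, pitch, yaw] about the fixed x, y, z axes, in that order (R = Rz(yaw) Ry(pitch) Rx(roll)).
In Python, from workcell import env gives the robot as it stands.
- The arm moves only by the shell command python3 -m handwheel 'ROWS' [FORCE]. ROWS is JSON, a list of rows, each an object with "gripper": the opening in per cent of the stroke, from 0 (shut) to 100 (fully open); "travel": the shift along the tool's x, y, z in m, a list of three; "twist": the turn about the tool's z in rad. In form: [{"gripper": gripper, "travel": [x, y, z], "twist": twist}, ...]. A call has 1 to 5 rows; each row shifts and turns the commanded pose from where the row before left it, along the tool's axes as they then stand; what a row does not reach is not made up. A row lasts 1/12 s, in which the tool goes at most 41.7 mm and 7.16 degrees, less where a joint would pass 70% of its speed; a pose out of reach is approached as far as the arm can. A call with a gripper value outside its range is refused whole. The fingers move at their own pace and stop on an object; FORCE is the grip in N (left out, the last holds). Time passes only in rows, so rows that do not move let the fingers close. It gives the time, the measured TCP pose, the force and the opening at its end, in the units of the state.
- env.state(): the state, without advancing time (a new reading comes with each control period).
- env.grab_frame(name): name is "scene" or "top"; returns a dict with "frame" (384x512x3 uint8, red, green, blue), "intrinsics" (3x3 intrinsics, pixels), "extrinsics" (4x4, takes a point from camera to world coordinates). Camera axes: x right, y down, z forward; pixel columns grow to the right and rows downward; lengths in mm; the calibration is good to about 2 mm. A picture is of the moment at which its call begins. There is no depth.
- env.job_done(): hands the job in, once; it reports no verdict.
Trained networks look in the newest picture that a camera, given by its name, has taken for a name from the list of things; names that differ only in an ending like _2 or _b are one class to them, and where a whole thing is asked for, a point or a joint stands for the part that bears it (a point fixed in the world has none). Each returns a list of dicts, best first, with "confidence" (0 to 1); they miss things now and then, are a little off and sometimes report something else, mostly with a low value. They report only what shows in the picture. A call takes as long as a camera call.
- env.trace(camera, thing): "pixels" (384x512 bool, what is visible of it) and "uv" ([column, row] in pixels, amid what is visible of it).
- env.pinpoint(camera, thing): "uv" ([column, row] in pixels: a listed point, or the origin of a listed thing).
The state is a dict: "time_s": time; "qpos": joint angles; "qvel": joint speeds; "effort": joint torques, N m; "ee_pos": TCP position; "ee_rot": TCP orientation; "force": force on the tool from outside, world axes, zero at the start; "torque": the same for the moment, N m; "gripper_width": finger opening in mm.
Only numpy, scipy, OpenCV 4.12 (cv2) and the standard library are available. Lean on these libraries where they do the work, as an engineer would, in place of code of your own. Each camera call takes 0.05 s, during which the arm holds its last target. There are 200 camera calls.

### The job

I want to wipe the heating plate of the block incubator: push its lock slide fully in to free the tube carrier, then take the carrier by its handle and lift it straight up, tubes and all, to about 10 cm above the plate. Finish while holding it there, level and steady over the plate, with the lock slide left open: do not put the carrier down or let go of it. Leave the other things on the bench alone.

Things in the scene. Friction and masses are not known exactly. Their poses are not given: they have to be found in the camera images.
- incubator: Block incubator, a low white box with grey top, fixed to the bench, 150 (x) by 250 (y) by 52 mm high; a control nose adds 19 mm at its front (-x). Origin: centre of the 150 x 250 footprint, on the bench; x to its back, y to its left, z up; may stand turned. On top: an aluminium heating plate (top at 55 mm) with a 6 mm high frame where the carrier stands with 2 mm play, and a steel lock slide.
- plate_centre (a point): Centre of the heating plate's top face, 55 mm above the bench and 20 mm to the left (+y) of the incubator's origin; axes as the incubator's. The carrier's underside stands here.
- lock_slide (a joint): Steel U frame round the carrier whose four claws reach over the carrier's flange. Slides along the incubator's +y, from the tab towards the carrier: 0 = locked, all the way out; 0.020 m = open, fully in at its stop, the claws over the flange's notches, so that the carrier comes straight up. Free from about 0.017. Stays where it is left; moves at about 3 N; may start up to 3 mm in.
- lock_tab (a point): Middle of the lock slide's black upright tab at the right (-y) end of the incubator, to push or pinch; moves with the slide. Tab 34 mm wide (x), 10 mm thick (y), its top 14.5 mm above this point (99.5 mm above the bench), its foot 18 mm below. With the slide out, this point is 115 mm from the incubator's origin, 10 mm inside the housing's right end.
- carrier: Tube carrier, about 0.45 kg: aluminium block 60 (x) by 128 (y) mm, 50 mm high, on an 84 x 140 mm foot flange 6 mm thick with two notches in each long edge; eight wells 44 mm deep in two rows, and a fixed carrying handle over the tubes. Origin: centre of its underside, z up, y along the rows and the handle.
- carrier_handle (a point): Middle of the carrier's black handle grip, 127 mm above the carrier's underside and straight above its origin. The grip is a bar along the carrier's y, 80 mm long, 14 mm thick (x), 17 mm high; this point lies at the middle of all three. The tube caps end 30 mm below it.
- tube_1: Capped blood tube, 16 mm thick, 88 to 91 mm long, about 11 g; stands in one of the carrier's eight wells; origin at the foot of the tube, z up along it.
- tube_2: Capped blood tube, 16 mm thick, 88 to 91 mm long, about 11 g; stands in one of the carrier's eight wells; origin at the foot of the tube, z up along it.
- tube_3: Capped blood tube, 16 mm thick, 88 to 91 mm long, about 11 g; stands in one of the carrier's eight wells; origin at the foot of the tube, z up along it.
- tube_4: Capped blood tube, 16 mm thick, 88 to 91 mm long, about 11 g; stands in one of the carrier's eight wells; origin at the foot of the tube, z up along it.
- tube_5: Capped blood tube, 16 mm thick, 88 to 91 mm long, about 11 g; stands in one of the carrier's eight wells; origin at the foot of the tube, z up along it.
- pot: Bystander: white screw-cap pot, 35 mm wide, 50 mm high, on the bench at the left of the incubator; origin at its underside.
- dropper: Bystander: dropper bottle, 25 mm wide, 68 mm high, on the bench at the right of the incubator; origin at its underside.
- flask: Bystander: conical flask, 64 mm wide, 78 mm high, behind the incubator; origin at its underside.
- bottle: Bystander: white bottle, 40 mm wide, 88 mm high, behind the incubator; origin at its underside.

How it is judged:
By the outcome, as a careful person would: the job done as asked, in the order asked, and still so for the second after the job is handed in, while the arm keeps its last pose, push and grip.
It also fails if it takes over 43 s, if anything falls off the work surface, if the arm or the gripper's body presses on something with over 40 N, if the wrist force passes 120 N, or if a joint passes its speed limit or range.

## Working session

There is one attempt and no reset: what is moved stays moved. The work goes in short steps, Python scripts to look and compute and a shell command to move; the robot and the scene stay as the last step left them, time stands still between calls to the robot, and variables do not carry over. Pictures are saved under pics/ and viewed, about 8 in all and at most 12, crops included, and the job is handed in when it is done.

```bash
mkdir -p pics; cat > h.py <<'E'
import numpy as np, cv2
from workcell import env
from scipy.spatial.transform import Rotation as R
def ray(f,uv):
    K=np.array(f["intrinsics"]);T=np.array(f["extrinsics"])
    d=T[:3,:3]@np.linalg.solve(K,[uv[0],uv[1],1.]);return T[:3,3],d/np.linalg.norm(d)
def atz(f,uv,z):
    o,d=ray(f,uv);return o+d*(z-o[2])/d[2]
def tri(rs):
    A=0;b=0
    for o,d in rs:
        P=np.eye(3)-np.outer(d,d);A=A+P;b=b+P@o
    x=np.linalg.solve(A,b);return x,[float(np.linalg.norm((np.eye(3)-np.outer(d,d))@(x-o))) for o,d in rs]
def save(f,n):cv2.imwrite("pics/"+n,f["frame"][:,:,::-1])
E
cat > m1.py <<'E'
from h import *
np.set_printoptions(precision=1,suppress=True)
s=env.state();print(s["time_s"],s["ee_pos"],s["ee_rot"],s["force"],s["gripper_width"])
F={c:env.grab_frame(c) for c in("scene","top")}
cv2.imwrite("pics/a.png",np.hstack([F["scene"]["frame"],F["top"]["frame"]])[:,:,::-1]) if 0 else [save(F[c],"a_%s.png"%c) for c in F]
for n,z in [("incubator",0),("plate_centre",55),("lock_tab",85),("carrier",55),("carrier_handle",182),("pot",0),("dropper",0),("flask",0),("bottle",0)]:
    rs=[]
    for c in F:
        r=env.pinpoint(c,n)
        for k in r[:2]: print(n,c,np.array(k["uv"]),round(k["confidence"],2),atz(F[c],k["uv"],z))
        if r: rs.append(ray(F[c],r[0]["uv"]))
    if len(rs)==2: print("   tri",*tri(rs))
E
python3 m1.py
```

```text
0.0 [180.2 545.9 403.9] [-179.9   -0.   161.7] [-0.3 -0.4 -0.8] 91.17967558784382
incubator scene [286.2 233.1] 0.91 [ 455.2 -234.8    0. ]
incubator top [277. 231.] 0.75 [ 466.5 -247.8    0. ]
   tri [ 466.5 -249.2  -15.4] [0.9360609879679488, 0.9360609879678402]
plate_centre scene [328.9 198.8] 0.23 [ 418.9 -355.7   55. ]
plate_centre top [270.6 229.1] 0.61 [ 468.  -228.5   55. ]
   tri [ 419.1 -248.6  121.8] [50.63167235527442, 50.6316723552743]
lock_tab scene [318.8 180.3] 0.72 [ 461.1 -369.    85. ]
lock_tab top [325.5 236.8] 0.55 [ 451.7 -360.4   85. ]
   tri [ 452.7 -357.9   93.8] [1.665104925754862, 1.665104925754883]
carrier scene [280.7 217.1] 0.57 [ 461.9 -218.    55. ]
carrier scene [283.6 233.4] 0.46 [ 421.1 -176.8   55. ]
carrier top [267. 229.] 0.92 [ 468.  -219.5   55. ]
   tri [ 466.5 -220.8   51.2] [2.0718439718128003, 2.0718439718128083]
carrier_handle scene [282.6 166.6] 0.72 [ 471.5 -227.8  182. ]
carrier_handle top [271.8 227.8] 0.75 [ 464.  -225.8  182. ]
carrier_handle top [270.8 229. ] 0.55 [ 461.3 -223.7  182. ]
   tri [ 465.8 -224.2  185.6] [2.4830284863462
[... 170 characters left out ...]

   tri [428.3 -80.1 -14.4] [1.812911400019295, 1.8129114000193394]
dropper scene [317.3 183.5] 0.73 [ 523.5 -469.9    0. ]
dropper scene [328.3 196.3] 0.49 [ 464.5 -435.8    0. ]
dropper top [354.1 230.4] 0.66 [ 474.  -452.2    0. ]
   tri [ 484.8 -434.2   34. ] [15.523916138963825, 15.523916138963921]
flask scene [159.8 243.5] 0.55 [650.8  -8.9   0. ]
flask top [194.5 159.2] 0.59 [653.9 -19.7   0. ]
   tri [658.2 -16.1  -9.8] [2.680512318913512, 2.6805123189133906]
bottle scene [193.4 226.4] 0.9 [ 640.6 -102.2    0. ]
bottle top [224.4 161.5] 0.7 [ 650.1 -101.     0. ]
bottle top [279.7 223.8] 0.17 [ 485.7 -254.5    0. ]
   tri [ 648.  -103.2   -3.9] [3.8123404135057632, 3.812340413505588]
```

```bash
python3 - <<'E'
import cv2,numpy as np
a=cv2.imread("pics/a_top.png")[160:310,190:390]; b=cv2.imread("pics/a_scene.png")[120:300,200:400]
a=cv2.resize(a,None,fx=4,fy=4,interpolation=cv2.INTER_CUBIC)[:600,:800]
b=cv2.resize(b,None,fx=3.3,fy=3.3,interpolation=cv2.INTER_CUBIC)[:600,:800]
cv2.imwrite("pics/b_top.png",a);cv2.imwrite("pics/b_scene.png",b)
E
```

```text
(no output)
```

View pics/b_top.png

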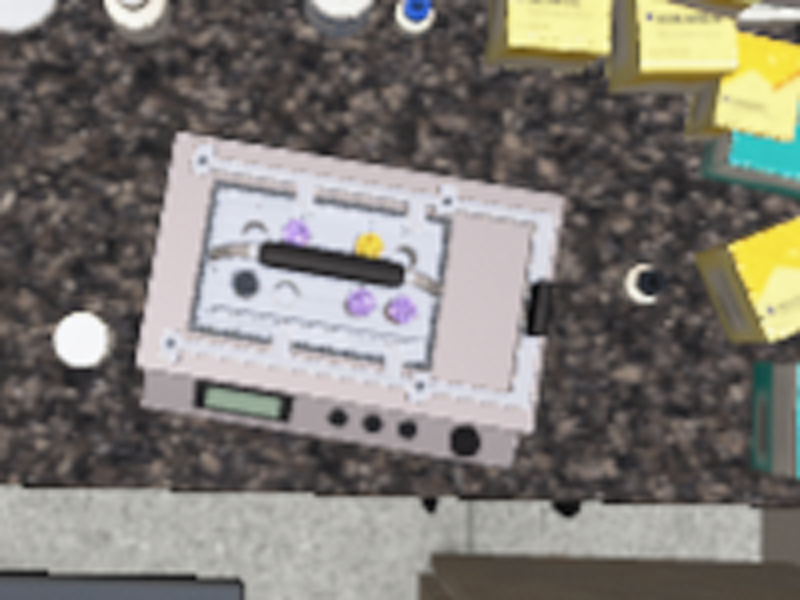

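View pics/b_scene.png

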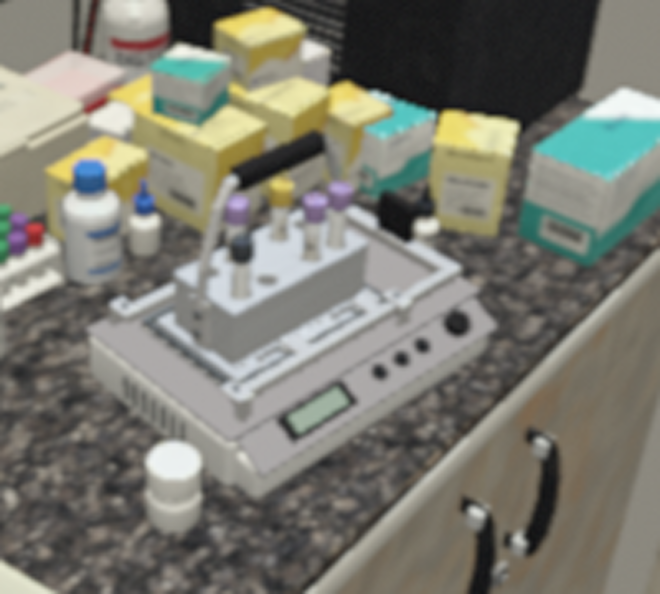

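The top view shows the incubator turned about 9°. The handle bar runs from crop (260,253) to (403,275), and the tab is at (540,308). The dropper at (643,284) sits to the right of the tab with some clearance. Next I fit the yaw and positions from the edges.

```bash
cat > m2.py <<'E'
from h import *
np.set_printoptions(precision=1,suppress=True)
f=env.grab_frame("top")
up=lambda p:(p[0]/4+190-.4,p[1]/4+160-.4)
C=[atz(f,up(p),52)[:2] for p in [(180,133),(565,197),(530,432),(140,365)]]
print("corners",np.array(C),"centre",np.mean(C,0))
for i in range(4):
    d=C[(i+1)%4]-C[i];print(np.linalg.norm(d),np.degrees(np.arctan2(d[1],d[0])))
g=f["frame"].max(2)
def blob(x0,x1,y0,y1,z,t=70):
    m=np.zeros(g.shape,np.uint8);m[y0:y1,x0:x1]=(g[y0:y1,x0:x1]<t)
    n,l,st,ce=cv2.connectedComponentsWithStats(m);i=1+np.argmax(st[1:,4])
    v,u=np.where(l==i);(cx,cy),(w,h),a=cv2.minAreaRect(np.c_[u,v].astype(np.float32))
    P=[atz(f,p,z)[:2] for p in cv2.boxPoints(((cx,cy),(w,h),a))]
    print("blob",st[i],(cx,cy),"world",np.mean(P,0),"sides",np.linalg.norm(P[1]-P[0]),np.linalg.norm(P[2]-P[1]),"ang",np.degrees(np.arctan2(*(P[1]-P[0])[::-1])),np.degrees(np.arctan2(*(P[2]-P[1])[::-1])))
    Q=np.array([atz(f,p,z)[:2] for p in zip(u,v)]);w,e=np.linalg.eigh(np.cov(Q.T));print("  mean",Q.mean(0),"pca ang",np.degrees(np.arctan2(e[1,1],e[0,1])))
blob(250,295,217,235,190);blob(318,332,225,248,99.5)
E
python3 m2.py
```

```text
corners [[ 557.2 -135. ]
 [ 523.7 -380. ]
 [ 377.  -358.2]
 [ 411.1 -115.8]] centre [ 467.3 -247.3]
247.33844899765964 -97.79611777521886
148.24677309741207 171.54908423337304
244.8101854883939 81.9996562896173
147.36685808552068 -7.471223740235692
blob [255 221  36  10 169] (272.48651123046875, 225.58108520507812) world [ 468.3 -226.8] sides 11.981353799877189 76.57069484063038 ang -7.736829738997992 -97.77980054669521
  mean [ 468.5 -227.3] pca ang 82.35313775583337
blob [322 230  10  15 122] (326.5, 237.0) world [ 450.8 -360.1] sides 21.520046725823267 33.08640150130743 ang -88.33897878459173 179.95640009261203
  mean [ 450.5 -360.2] pca ang 170.64323535708823
```

```bash
python3 -m handwheel '[{"gripper":0,"travel":[0,0,0],"twist":0.116},{"gripper":0,"travel":[0,0,0],"twist":0.116},{"gripper":0,"travel":[0,0,0],"twist":0.116},{"gripper":0,"travel":[0,0,0],"twist":0.116},{"gripper":0,"travel":[0,0,0],"twist":0.116}]' 20
python3 -m handwheel '[{"gripper":0,"travel":[0,0,0],"twist":0.116},{"gripper":0,"travel":[0,0,0],"twist":0.116},{"gripper":0,"travel":[0,0,0],"twist":0.116},{"gripper":0,"travel":[0,0,0],"twist":0.116},{"gripper":0,"travel":[0,0,0],"twist":0.116}]'
python3 -m handwheel '[{"gripper":0,"travel":[0,0,0],"twist":0.116},{"gripper":0,"travel":[0,0,0],"twist":0.116},{"gripper":0,"travel":[0,0,0],"twist":0}]'
cat > go.py <<'E'
from h import *
import sys
# target in incubator frame (x,y,z of fingertip) -> tool travel
O=np.array([467.3,-247.3,0]);yaw=-7.9
s=env.state();Rt=R.from_euler("xyz",s["ee_rot"],degrees=True)
Ri=R.from_euler("z",yaw,degrees=True)
tip=np.array(s["ee_pos"])+Rt.apply([0,0,191])
print("t",s["time_s"],"tip in incubator",Ri.inv().apply(tip-O).round(1),"rot",np.round(s["ee_rot"],2),"F(inc)",Ri.inv().apply(s["force"]).round(1),"w",round(s["gripper_width"],1),"q",np.round(s["qpos"],0))
if len(sys.argv)>3:
    t=O+Ri.apply([float(a) for a in sys.argv[1:4]]);print("travel mm",Rt.inv().apply(t-tip).round(1),"twist deg",s["ee_rot"][2]-(yaw+90))
E
python3 go.py -2 -165 210
```

```text
time_s: 1.47
ee_pos: [180.2, 546.0, 404.8]
ee_rot: [180.0, -0.0, 128.2]
force: [-0.1, -0.3, -0.2]
gripper_width: 60.7
time_s: 1.88
ee_pos: [180.2, 546.0, 404.8]
ee_rot: [180.0, -0.0, 94.9]
force: [-0.6, 0.6, 0.2]
gripper_width: 27.3
time_s: 2.13
ee_pos: [180.2, 546.0, 404.8]
ee_rot: [180.0, -0.0, 81.9]
force: [0.1, -0.3, -0.4]
gripper_width: 7.4
t 2.1333 tip in incubator [-393.4  746.4  213.8] rot [180.    -0.    81.87] F(inc) [ 0.1 -0.3 -0.4] w 7.4 q [71. 18. 90. -0. 72. 79.]
travel mm [-909.8  395.     3.7] twist deg -0.22780146930379885
```

```bash
A='x'; 
python3 -m handwheel '[{"gripper":0,"travel":[-0.03,0.028,0],"twist":0},{"gripper":0,"travel":[-0.03,0.028,0],"twist":0},{"gripper":0,"travel":[-0.03,0.028,0],"twist":0},{"gripper":0,"travel":[-0.03,0.028,0],"twist":0},{"gripper":0,"travel":[-0.03,0.028,0],"twist":0}]'
python3 -m handwheel '[{"gripper":0,"travel":[-0.03,0.028,0],"twist":0},{"gripper":0,"travel":[-0.03,0.028,0],"twist":0},{"gripper":0,"travel":[-0.03,0.028,0],"twist":0},{"gripper":0,"travel":[-0.03,0.028,0],"twist":0},{"gripper":0,"travel":[-0.03,0.028,0],"twist":0}]' >/dev/null
python3 -m handwheel '[{"gripper":0,"travel":[-0.04,0.008,0],"twist":0},{"gripper":0,"travel":[-0.04,0.008,0],"twist":0},{"gripper":0,"travel":[-0.04,0.008,0],"twist":0},{"gripper":0,"travel":[-0.04,0.008,0],"twist":0},{"gripper":0,"travel":[-0.04,0.008,0],"twist":0}]' >/dev/null
python3 -m handwheel '[{"gripper":0,"travel":[-0.04,0.008,0],"twist":0},{"gripper":0,"travel":[-0.04,0.008,0],"twist":0},{"gripper":0,"travel":[-0.04,0.008,0],"twist":0},{"gripper":0,"travel":[-0.04,0.008,0],"twist":0},{"gripper":0,"travel":[-0.04,0.008,0],"twist":0}]'
python3 -m handwheel '[{"gripper":0,"travel":[-0.04,0.008,0],"twist":0},{"gripper":0,"travel":[-0.04,0.008,0],"twist":0},{"gripper":0,"travel":[-0.04,0.008,0],"twist":0},{"gripper":0,"travel":[-0.04,0.008,0],"twist":0},{"gripper":0,"travel":[-0.04,0.008,0],"twist":0}]'
python3 go.py -2 -165 210
```

```text
time_s: 2.55
ee_pos: [298.5, 376.3, 404.9]
ee_rot: [180.0, -0.0, 82.2]
force: [1.5, -0.3, -0.2]
gripper_width: 0.7
time_s: 3.8
ee_pos: [438.6, -199.4, 405.0]
ee_rot: [179.9, -0.0, 82.1]
force: [1.6, 0.1, -0.1]
gripper_width: 0.3
time_s: 4.22
ee_pos: [450.3, -403.1, 404.8]
ee_rot: [180.0, -0.0, 82.1]
force: [0.5, 0.6, -0.0]
gripper_width: 0.4
t 4.2167 tip in incubator [   4.7 -156.6  213.8] rot [ 1.7998e+02 -1.0000e-02  8.2150e+01] F(inc) [ 0.4  0.7 -0. ] w 0.4 q [-43.  21.  86.   0.  73. -35.]
travel mm [-8.4 -6.7  3.8] twist deg 0.045462920752029845
```

```bash

python3 -m handwheel '[{"gripper":0,"travel":[-0.003,-0.005,0.034],"twist":0},{"gripper":0,"travel":[0,0,0.034],"twist":0},{"gripper":0,"travel":[0,0,0.034],"twist":0},{"gripper":0,"travel":[0,0,0.034],"twist":0},{"gripper":0,"travel":[0,0,0],"twist":0}]'
python3 go.py -2 -150 77
cat > v.py <<'E'
from h import *
import sys
n=sys.argv[1];I=[]
for c,(x,y,w,h) in {"scene":(230,70,170,190),"top":(220,150,170,190)}.items():
    f=env.grab_frame(c);I.append(cv2.resize(f["frame"][y:y+h,x:x+w],None,fx=2.35,fy=2.35*1.3 if 0 else 2.35,interpolation=cv2.INTER_CUBIC))
cv2.imwrite("pics/%s.png"%n,np.hstack(I)[:600,:800,::-1])
E
python3 v.py c
```

```text
time_s: 4.63
ee_pos: [443.5, -401.8, 262.1]
ee_rot: [-179.4, -0.5, 82.1]
force: [-1.2, 0.8, -0.5]
gripper_width: 0.5
t 4.6333 tip in incubator [  -4.5 -154.8   71.1] rot [-179.36   -0.46   82.11] F(inc) [-1.3  0.7 -0.5] w 0.5 q [-43.  27.  97.   0.  56. -35.]
travel mm [ 4.8  2.4 -5.8] twist deg 0.013860510719709396
```

View pics/c.png

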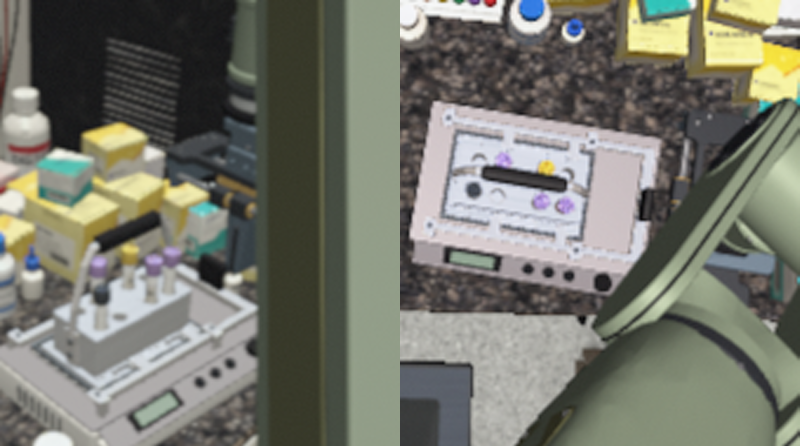

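The scene picture's right half is blocked by the arm. In the top crop the fingers stand at about (690,180), to the right of the tab at (648,205), with the dropper hidden under the arm. I raise the tool a little and push gently.

```bash

python3 -m handwheel '[{"gripper":0,"travel":[0.006,0.002,-0.003],"twist":0},{"gripper":0,"travel":[0.003,0,0],"twist":0},{"gripper":0,"travel":[0,0,0],"twist":0}]'
python3 go.py
python3 -m handwheel '[{"gripper":0,"travel":[0.004,0,0],"twist":0},{"gripper":0,"travel":[0.003,0,0],"twist":0},{"gripper":0,"travel":[0.003,0,0],"twist":0},{"gripper":0,"travel":[0,0,0],"twist":0}]'
python3 go.py
```

```text
time_s: 4.98
ee_pos: [449.4, -394.2, 274.4]
ee_rot: [179.8, 0.1, 82.1]
force: [-0.7, -1.3, -0.1]
gripper_width: 0.6
t 4.9833 tip in incubator [   3.2 -148.4   83.4] rot [1.7978e+02 1.3000e-01 8.2060e+01] F(inc) [-0.5 -1.4 -0.1] w 0.6 q [-42.  26.  97.   0.  56. -34.]
time_s: 5.32
ee_pos: [450.0, -384.0, 272.0]
ee_rot: [180.0, -0.0, 82.0]
force: [0.3, -0.4, 0.2]
gripper_width: 0.6
t 5.3167 tip in incubator [   1.7 -137.8   81. ] rot [ 1.800e+02 -1.000e-02  8.201e+01] F(inc) [ 0.3 -0.4  0.2] w 0.6 q [-42.  26.  98.   0.  56. -34.]
```

```bash

python3 -m handwheel '[{"gripper":0,"travel":[0.003,0,0.002],"twist":0},{"gripper":0,"travel":[0.003,0,0],"twist":0},{"gripper":0,"travel":[0.003,0,0],"twist":0},{"gripper":0,"travel":[0,0,0],"twist":0}]'
python3 go.py
python3 -m handwheel '[{"gripper":0,"travel":[0.003,0,0],"twist":0},{"gripper":0,"travel":[0.003,0,0],"twist":0},{"gripper":0,"travel":[0,0,0],"twist":0}]'
python3 go.py
```

```text
time_s: 5.65
ee_pos: [451.3, -375.6, 269.5]
ee_rot: [-180.0, 0.0, 82.0]
force: [-0.8, -0.6, -1.2]
gripper_width: 0.4
t 5.65 tip in incubator [   1.7 -129.3   78.5] rot [-1.7999e+02  1.0000e-02  8.2000e+01] F(inc) [-0.7 -0.7 -1.2] w 0.4 q [-41.  26.  99.  -0.  55. -33.]
time_s: 5.9
ee_pos: [452.1, -369.4, 269.6]
ee_rot: [-180.0, -0.0, 82.0]
force: [-0.4, -1.6, -1.6]
gripper_width: 0.1
t 5.9 tip in incubator [   1.7 -123.    78.6] rot [-1.7999e+02 -3.0000e-02  8.1980e+01] F(inc) [-0.1 -1.7 -1.6] w 0.1 q [-40.  26.  99.   0.  55. -32.]
```

```bash

python3 -m handwheel '[{"gripper":0,"travel":[0.003,0,0],"twist":0},{"gripper":0,"travel":[0,0,0],"twist":0}]'
python3 go.py
python3 -m handwheel '[{"gripper":0,"travel":[0.003,0,0],"twist":0},{"gripper":0,"travel":[0,0,0],"twist":0}]'
python3 go.py; python3 v.py d
```

```text
time_s: 6.07
ee_pos: [452.5, -366.5, 269.7]
ee_rot: [-180.0, -0.0, 82.0]
force: [0.8, -0.6, -1.3]
gripper_width: 0.5
t 6.0667 tip in incubator [   1.7 -120.    78.7] rot [-1.7999e+02 -3.0000e-02  8.1980e+01] F(inc) [ 0.8 -0.5 -1.3] w 0.5 q [-40.  26.  99.   0.  55. -32.]
time_s: 6.23
ee_pos: [452.9, -363.5, 269.7]
ee_rot: [-180.0, -0.0, 82.0]
force: [-1.8, -1.1, -1.2]
gripper_width: 0.3
t 6.2333 tip in incubator [   1.7 -117.    78.7] rot [-1.7999e+02 -3.0000e-02  8.1980e+01] F(inc) [-1.6 -1.3 -1.2] w 0.3 q [-40.  25. 100.   0.  55. -32.]
```

View pics/d.png

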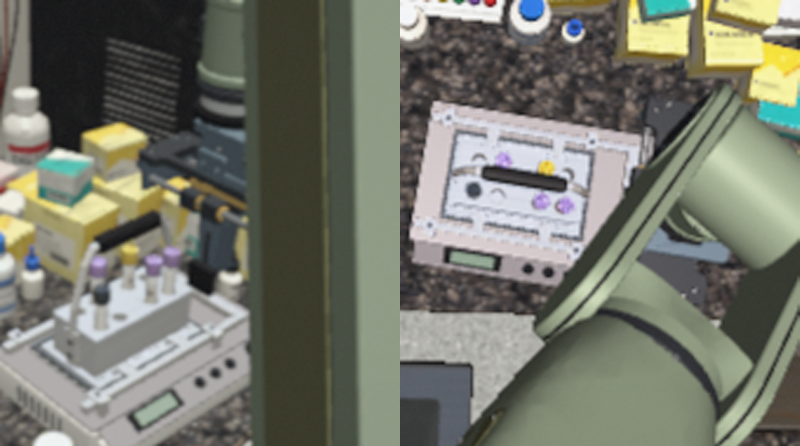

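The tab moved in the scene crop, from about (213,272) to (203,278), so the fingers may be touching it. I keep pushing until the force rises at the stop.

```bash
cat > tab.py <<'E'
from h import *
O=np.array([467.3,-247.3,0]);Ri=R.from_euler("z",-7.9,degrees=True)
f=env.grab_frame("scene")
for k in env.pinpoint("scene","lock_tab")[:2]: print("tab",np.round(k["uv"],1),round(k["confidence"],2),Ri.inv().apply(atz(f,k["uv"],85)-O).round(1))
g=f["frame"]; x=g[170:200,300:335].max(2);v,u=np.where(x<50);print("dark",u.mean()+300,v.mean()+170,len(u))
E
python3 tab.py
python3 -m handwheel '[{"gripper":0,"travel":[0.002,0,0],"twist":0},{"gripper":0,"travel":[0.002,0,0],"twist":0},{"gripper":0,"travel":[0,0,0],"twist":0}]'
python3 go.py;python3 tab.py
```

```text
tab [315.9 188. ] 0.81 [ -8.3 -89.5  85. ]
dark 316.0148148148148 186.1925925925926 135
time_s: 6.68
ee_pos: [453.2, -361.6, 270.0]
ee_rot: [180.0, 0.3, 82.1]
force: [-3.4, -9.5, -2.6]
gripper_width: 0.3
t 6.6833 tip in incubator [   1.9 -116.4   79. ] rot [179.96   0.35  82.09] F(inc) [-2.  -9.9 -2.6] w 0.3 q [-40.  25. 100.  -0.  55. -32.]
tab [314.  189.6] 0.77 [-10.1 -80.7  85. ]
dark 316.09022556390977 185.89473684210526 133
```

Contact force rose to about 10 N at y = −116.4, which is where the stop was expected (−116). I press slightly more to make sure it is seated, then release.

```bash

python3 -m handwheel '[{"gripper":0,"travel":[0.002,0,0],"twist":0},{"gripper":0,"travel":[0,0,0],"twist":0},{"gripper":0,"travel":[0,0,0],"twist":0}]'
python3 go.py;python3 tab.py
```

```text
time_s: 7.03
ee_pos: [453.2, -361.0, 270.1]
ee_rot: [179.9, 0.5, 82.1]
force: [-5.1, -14.4, -4.1]
gripper_width: 0.4
t 7.0333 tip in incubator [   1.9 -116.3   79.1] rot [179.94   0.53  82.12] F(inc) [ -3.1 -15.   -4.1] w 0.4 q [-40.  25. 100.  -1.  55. -31.]
tab [316.8 184.5] 0.65 [   0.8 -103.    85. ]
dark 315.9632352941176 185.91176470588235 136
```

```bash

python3 -m handwheel '[{"gripper":0,"travel":[-0.02,0,0],"twist":0},{"gripper":0,"travel":[-0.015,0,0],"twist":0},{"gripper":20,"travel":[0,0,-0.03],"twist":0},{"gripper":60,"travel":[0,0,-0.04],"twist":0},{"gripper":85,"travel":[0,0,-0.04],"twist":0}]'
python3 -m handwheel '[{"gripper":85,"travel":[0,0,-0.035],"twist":0},{"gripper":85,"travel":[0,0,0],"twist":0},{"gripper":85,"travel":[0,0,0],"twist":0},{"gripper":85,"travel":[0,0,0],"twist":0},{"gripper":85,"travel":[0,0,0],"twist":0}]'
python3 go.py -0.8 20 222; python3 m2.py | tail -4; python3 v.py e
```

```text
time_s: 7.55
ee_pos: [448.6, -392.8, 380.0]
ee_rot: [-179.9, -0.2, 81.9]
force: [0.5, -0.7, -0.1]
gripper_width: 18.0
time_s: 7.97
ee_pos: [448.6, -392.4, 412.9]
ee_rot: [-179.8, -0.1, 82.0]
force: [-0.6, 0.2, -0.8]
gripper_width: 50.7
t 7.9667 tip in incubator [   0.9 -145.8  221.9] rot [-1.7984e+02 -1.4000e-01  8.1970e+01] F(inc) [-0.6  0.1 -0.8] w 50.7 q [-42.  20.  86.   0.  74. -34.]
travel mm [165.8  -2.1   0.3] twist deg -0.13001709342212564
blob [255 221  36  10 178] (272.4729919433594, 225.6621551513672) world [ 468.1 -226.8] sides 12.33292111729338 76.57063061507831 ang -7.736321986546172 -97.77980862077666
  mean [ 468.4 -227.2] pca ang 82.3865925887447
blob [327 230   5  15  47] (329.0, 237.0) world [ 450.9 -366. ] sides 9.566243146117678 33.08640150130743 ang -88.33897878459192 179.95640009261203
  mean [ 450.2 -367.6] pca ang 175.6080789977412
```

View pics/e.png

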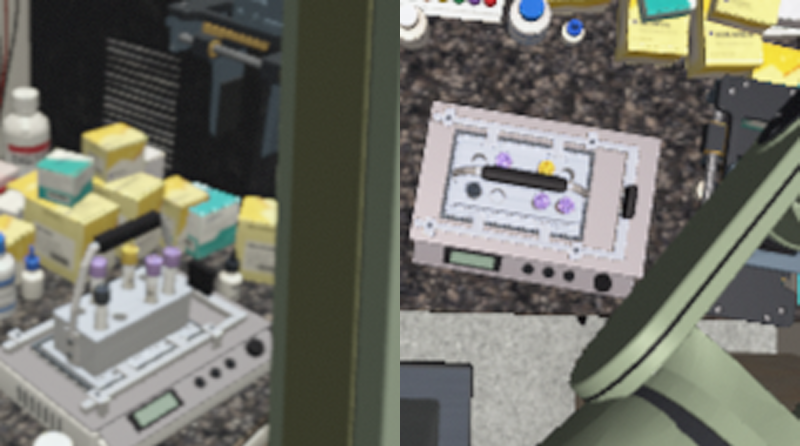

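The tab moved in the top view from (648,205) to (628,200), roughly 20 mm. I'll measure it exactly before grasping.

```bash
sed 's/blob(318,332,225,248,99.5)/blob(310,332,225,248,99.5)/' m2.py | python3 - | tail -2
python3 -m handwheel '[{"gripper":85,"travel":[0.04,0,0],"twist":0},{"gripper":85,"travel":[0.04,0,0],"twist":0},{"gripper":85,"travel":[0.04,0,0],"twist":0},{"gripper":85,"travel":[0.04,-0.002,0],"twist":0},{"gripper":85,"travel":[0.006,0,0],"twist":0}]'
python3 -m handwheel '[{"gripper":85,"travel":[0,0,0],"twist":0},{"gripper":85,"travel":[0,0,0],"twist":0},{"gripper":85,"travel":[0,0,0],"twist":0}]'
python3 go.py -0.8 20 163
```

```text
blob [315 229   6  14  63] (317.2099914550781, 235.5299835205078) world [ 453.6 -337.9] sides 31.881089769681964 11.454790910602261 ang -7.830835294250293 -96.44760351593597
  mean [ 453.4 -338.1] pca ang 170.30352860930614
time_s: 8.58
ee_pos: [469.9, -223.3, 414.3]
ee_rot: [-179.9, -0.2, 82.2]
force: [-0.3, 0.5, 0.2]
gripper_width: 77.8
time_s: 8.83
ee_pos: [470.1, -229.1, 414.5]
ee_rot: [-180.0, 0.0, 81.9]
force: [-1.6, -0.3, 0.5]
gripper_width: 77.5
t 8.8333 tip in incubator [  0.3  18.3 223.5] rot [-1.800e+02  3.000e-02  8.193e+01] F(inc) [-1.6 -0.5  0.5] w 77.5 q [-27.  13.  95.  -0.  71. -19.]
travel mm [ 1.7 -1.1 60.5] twist deg -0.16821065120487333
```

```bash

python3 -m handwheel '[{"gripper":85,"travel":[0.002,-0.001,0.015],"twist":0},{"gripper":85,"travel":[0,0,0.02],"twist":0},{"gripper":85,"travel":[0,0,0.015],"twist":0},{"gripper":85,"travel":[0,0,0.0105],"twist":0},{"gripper":85,"travel":[0,0,0],"twist":0}]'
python3 -m handwheel '[{"gripper":85,"travel":[0,0,0],"twist":0},{"gripper":85,"travel":[0,0,0],"twist":0}]'
python3 go.py -0.8 20 163; python3 v.py f
```

```text
time_s: 9.25
ee_pos: [468.7, -226.9, 351.8]
ee_rot: [-179.7, -0.1, 81.9]
force: [0.4, 1.6, -1.2]
gripper_width: 77.8
time_s: 9.42
ee_pos: [469.7, -226.6, 355.0]
ee_rot: [179.9, 0.0, 81.9]
force: [-0.8, -0.7, 0.8]
gripper_width: 77.3
t 9.4167 tip in incubator [ -0.2  20.7 164. ] rot [1.7991e+02 3.0000e-02 8.1930e+01] F(inc) [-0.6 -0.8  0.8] w 77.3 q [-27.  16. 101.   0.  63. -19.]
travel mm [-0.7 -0.6  1. ] twist deg -0.1714314740268037
```

View pics/f.png

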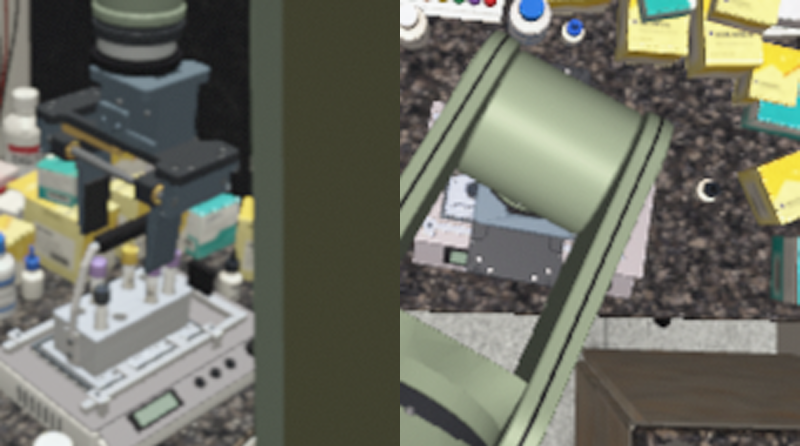

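The scene crop shows the fingers straddling the handle: one behind at (92,195), one in front at (160,235), both above the caps. I close gently first and check the side force.

```bash

python3 -m handwheel '[{"gripper":0,"travel":[0,0,0],"twist":0},{"gripper":0,"travel":[0,0,0],"twist":0},{"gripper":0,"travel":[0,0,0],"twist":0},{"gripper":0,"travel":[0,0,0],"twist":0},{"gripper":0,"travel":[0,0,0],"twist":0}]' 8
python3 -m handwheel '[{"gripper":0,"travel":[0,0,0],"twist":0},{"gripper":0,"travel":[0,0,0],"twist":0},{"gripper":0,"travel":[0,0,0],"twist":0},{"gripper":0,"travel":[0,0,0],"twist":0},{"gripper":0,"travel":[0,0,0],"twist":0}]'
python3 go.py -0.8 20 163
```

```text
time_s: 9.93
ee_pos: [469.3, -225.8, 354.3]
ee_rot: [180.0, -0.0, 82.0]
force: [-0.2, -0.9, -0.0]
gripper_width: 47.1
time_s: 10.35
ee_pos: [469.3, -225.8, 354.2]
ee_rot: [-180.0, -0.0, 82.0]
force: [-2.1, 0.5, 1.3]
gripper_width: 14.3
t 10.35 tip in incubator [ -1.1  21.6 163.2] rot [-1.7997e+02 -1.0000e-02  8.1990e+01] F(inc) [-2.1  0.2  1.3] w 14.3 q [-27.  16. 101.  -0.  63. -19.]
travel mm [-1.6  0.3  0.2] twist deg -0.11499460657925908
```

Width is 14.3 mm, so the bar is held, with little side force. I firm the grip and lift slowly at first.

```bash

python3 -m handwheel '[{"gripper":0,"travel":[0,0,0],"twist":0},{"gripper":0,"travel":[0,0,0],"twist":0},{"gripper":0,"travel":[0,0,0],"twist":0},{"gripper":0,"travel":[0,0,0],"twist":0},{"gripper":0,"travel":[0,0,0],"twist":0}]' 45
python3 go.py
python3 -m handwheel '[{"gripper":0,"travel":[0,0,-0.001],"twist":0},{"gripper":0,"travel":[0,0,-0.001],"twist":0},{"gripper":0,"travel":[0,0,-0.001],"twist":0},{"gripper":0,"travel":[0,0,-0.001],"twist":0},{"gripper":0,"travel":[0,0,0],"twist":0}]'
python3 go.py
```

```text
time_s: 10.77
ee_pos: [469.2, -225.8, 354.1]
ee_rot: [-180.0, -0.0, 82.0]
force: [0.3, 0.4, -0.1]
gripper_width: 13.7
t 10.7667 tip in incubator [ -1.2  21.6 163.1] rot [-1.7997e+02 -1.0000e-02  8.1980e+01] F(inc) [ 0.3  0.4 -0.1] w 13.7 q [-27.  16. 101.   0.  63. -19.]
time_s: 11.18
ee_pos: [469.4, -225.9, 358.1]
ee_rot: [-180.0, -0.0, 82.0]
force: [-0.4, 0.2, -5.5]
gripper_width: 13.5
t 11.1833 tip in incubator [ -0.9  21.5 167.1] rot [-1.7999e+02 -1.0000e-02  8.1980e+01] F(inc) [-0.4  0.2 -5.5] w 13.5 q [-27.  16. 101.   0.  64. -19.]
```

It has come free: 5.5 N matches the carrier plus tubes. I carry on upward.

```bash

python3 -m handwheel '[{"gripper":0,"travel":[0,0,-0.002],"twist":0},{"gripper":0,"travel":[0,0,-0.003],"twist":0},{"gripper":0,"travel":[0,0,-0.004],"twist":0},{"gripper":0,"travel":[0,0,-0.004],"twist":0},{"gripper":0,"travel":[0,0,-0.004],"twist":0}]'
python3 -m handwheel '[{"gripper":0,"travel":[0,0,-0.005],"twist":0},{"gripper":0,"travel":[0,0,-0.006],"twist":0},{"gripper":0,"travel":[0,0,-0.007],"twist":0},{"gripper":0,"travel":[0,0,-0.007],"twist":0},{"gripper":0,"travel":[0,0,-0.007],"twist":0}]'
python3 -m handwheel '[{"gripper":0,"travel":[0,0,-0.007],"twist":0},{"gripper":0,"travel":[0,0,-0.007],"twist":0},{"gripper":0,"travel":[0,0,-0.007],"twist":0},{"gripper":0,"travel":[0,0,-0.007],"twist":0},{"gripper":0,"travel":[0,0,-0.006],"twist":0}]'
python3 -m handwheel '[{"gripper":0,"travel":[0,0,-0.005],"twist":0},{"gripper":0,"travel":[0,0,-0.004],"twist":0},{"gripper":0,"travel":[0,0,-0.003],"twist":0},{"gripper":0,"travel":[0,0,-0.001],"twist":0},{"gripper":0,"travel":[0,0,0],"twist":0}]'
python3 -m handwheel '[{"gripper":0,"travel":[0,0,0],"twist":0},{"gripper":0,"travel":[0,0,0],"twist":0},{"gripper":0,"travel":[0,0,0],"twist":0},{"gripper":0,"travel":[0,0,0],"twist":0},{"gripper":0,"travel":[0,0,0],"twist":0}]'
python3 go.py -0.8 21.5 263; python3 - <<'E'
from h import *
s=env.state();print(s["torque"])
f=env.grab_frame("scene")
cv2.imwrite("pics/g.png",cv2.resize(f["frame"][60:280,180:400],None,fx=2.7,fy=2.7,interpolation=cv2.INTER_CUBIC)[:,:,::-1])
E
```

```text
time_s: 11.6
ee_pos: [469.4, -225.9, 375.8]
ee_rot: [180.0, 0.0, 82.0]
force: [0.9, -0.6, -5.6]
gripper_width: 13.5
time_s: 12.02
ee_pos: [469.3, -225.9, 408.1]
ee_rot: [180.0, 0.0, 82.0]
force: [0.8, 0.2, -6.1]
gripper_width: 13.6
time_s: 12.43
ee_pos: [469.3, -225.9, 442.1]
ee_rot: [180.0, 0.0, 82.0]
force: [0.2, 0.2, -5.1]
gripper_width: 13.7
time_s: 12.85
ee_pos: [469.3, -225.9, 454.4]
ee_rot: [180.0, -0.0, 82.0]
force: [-0.5, 0.1, -5.9]
gripper_width: 13.6
time_s: 13.27
ee_pos: [469.3, -225.9, 454.1]
ee_rot: [-180.0, -0.0, 82.0]
force: [0.3, -0.2, -6.0]
gripper_width: 13.5
t 13.2667 tip in incubator [ -1.   21.5 263.1] rot [-1.7999e+02 -1.0000e-02  8.1980e+01] F(inc) [ 0.3 -0.2 -6. ] w 13.5 q [-27.  12.  92.   0.  77. -19.]
travel mm [-0.   0.2  0.1] twist deg -0.12090341320714515
[-0.11045354 -0.03801678 -0.02049322]
```

View pics/g.png

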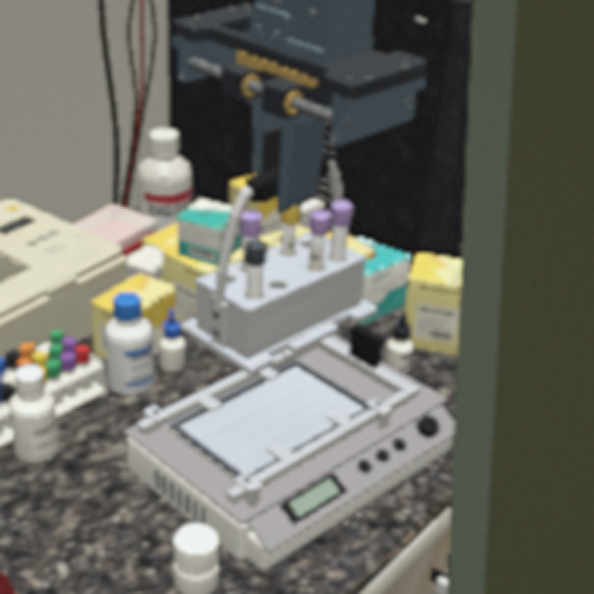

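The carrier hangs clear and level over the empty plate, around (285,300), with all five tubes in it (four caps plain, the yellow one behind the finger). The slide is still open, with its tab at (365,345). The visible bystanders stand undisturbed. I hand in.

```bash
python3 -c "
from workcell import env
print(env.job_done())"; python3 go.py
```

```text
the job is handed in; nothing more can be done
None
the job is handed in; nothing more can be done
```

The lock slide is open and the carrier is held level over the plate, 10 cm up, with all five tubes in it. I handed the job in at about 13 s of the 43 s allowed.

- **Lock slide:** I pushed the tab in with the closed fingers until it stopped. The push force rose to about 15 N with no further movement. The top picture put the tab about 22 mm further in than at the start, which fits the full 20 mm stroke within my measuring error. The slide was still open in the last picture.
- **Carrier:** I gripped the handle bar at 45 N, with the fingers 13.5 mm apart. It came free without snagging, and the wrist showed 5.5–6 N, about the weight of carrier plus tubes. The tool rose 100 mm straight up and its reading was then steady, with no measurable tilt.
- **Last picture:** The plate is bare and the carrier looks level. The bystanders in view are undisturbed.
- **Less certain checks:** The network's position for the tab varied by more than 20 mm while I was pushing, so I relied on the force, the hard stop and my own image measurement instead. In the last picture the yellow-capped tube is partly behind a finger. I did not measure the carrier's height or any slip in the grip separately from the tool's own readings.

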